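# Isolate the welder and hang its tag board

## Task

Isolate the welder: press the bar-shaped selector on the small grey control box down and, keeping it pressed, turn it clockwise out of its ticked running range to the single round off mark, then let it spring back up there. Only after that, and with the tag board still in its stand, bring the swinging hook of the small hanger to rest; then take the tag board from its stand and leave it hanging still on the hook by its wire bail. Do not push about the horn, gauge block, bottle, tray or screwdriver standing and lying around them.

Things in the scene. Friction and masses are not known exactly. Their poses are not given: they have to be found in the camera images.
- control_box: Fixed grey box, 120 x 120 x 60 mm high; origin at the centre of its underside, z up. The selector's vertical axis passes through the origin. White ticks on its top mark the running range, one white round dot marks off, seen from the selector axis: the ticks lie from the box's +x axis to 0.6 rad clockwise of it (towards -y), the dot 1.35 rad clockwise.
- selector (a joint): Angle (rad) of the black selector, growing clockwise seen from above; at 0 its pointer (white line on one end of the bar) points along the control box's +x. Running range 0 to about 0.6 where it turns freely; a guard stops it at about 0.62 unless it is pressed well in (6 mm or more). Off is 1.35: the notch lets it sit from about 1.3 to its end stop at 1.44. Released short of the notch it stays down.
- selector_push (a joint): How far (m) the selector is pressed in: 0 out, 0.009 full travel. Spring about 4 N at the start, 9 N at full travel.
- selector_grip (a point): On the selector's axis at the height to grip, turning with the selector, its x axis along the bar towards the pointer. The bar is 46 mm long (x), 14 mm wide (y), from 18 mm below to 8 mm above this point; below the bar is a round skirt, radius 27 mm, whose top is 18 mm below this point (78 mm above the table).
- hanger: Fixed hanger stand; origin on the table right below the hook's pivot, x pointing from the hook back to its post (the hook opens towards -x, towards the robot), z up. Post 16 mm thick at x = 130 mm with a 90 mm square foot; a 10 mm thick level arm at height 235 mm runs from it to the pivot. Nothing of the hanger is on the -x side.
- hanger_pivot (a point): The pivot of the hook, 235 mm above the table, over the hanger's origin.
- hook (a joint): Swing angle (rad) of the hook about the hanger's y axis, 0 when hanging at rest (within 0.03); positive when the hook's bottom is swung towards -x. It swings freely almost without friction, about twice a second, from 0.3 to 0.5 rad at the start, and does not come to rest by itself.
- hook_saddle (a point): The lowest point inside the steel J hook where a bail rests, 76 mm below the pivot (159 mm above the table at rest). The hook is of 8 mm round bar in the hanger's x-z plane: back limb centred 17 mm to +x of this point, upturned front limb with a round 11 mm tip 17 mm to -x, its top 22 mm above this point (about 181 mm above the table); the hook's underside is 8 mm below this point.
- stand: Fixed tag stand: base 80 x 100 x 6 mm, with four small jaws 26 mm high above the table and up to 46 mm either side of the centre along y, which hold the tag upright in an 11 mm slot along y. Origin at the centre of its underside.
- tag: Tag board standing upright in the stand: plate 8 mm thick (x), 200 mm long (y), 50 mm high (z), with a 6 mm wire loop (the bail) at the middle of its top; the same either way round. Origin at the centre of the plate's underside (6 mm above the table at the start). Mass 70 to 140 g. The board overhangs the stand by 50 mm at each end; grip it near either end from above, at 80 mm from its middle. A horn stands close beside one end and leaves no room for a finger there.
- tag_bail (a point): Underside of the middle of the tag's bail, 98 mm above the tag's underside: here it rests on the hook. The bail's window is 46 mm wide and 48 mm high from the plate's top to this point (up to 7 mm lower at the corners).
- horn: Loose steel welding horn, upright, 40 mm thick at the foot, 120 mm high, standing beside one end of the tag. Origin at the centre of its underside. Leave it alone.
- gauge: Loose flat steel gauge block, 30 x 60 x 12 mm, lying near the other end of the tag. Leave it alone.
- bottle: Loose white bottle, 54 mm thick, 140 mm high, behind the control box. Leave it alone.
- tray: Loose low black tray, 70 x 90 x 30 mm, under the hook. Leave it alone.
- screwdriver: Loose screwdriver with a red handle, 160 mm long, lying in front of the control box. Leave it alone.
There are look-alikes about, which are no part of the job. What is shaped like the control_box but green or red is not meant.

How it is judged:
By the outcome, as a careful person would: the job done as asked, in the order asked, and still so for the second after the job is handed in, with the robot touching nothing.
It also fails if it takes over 72 s, if anything falls off the work surface, if the arm or the gripper's body presses on something with over 40 N, if the wrist force passes 120 N, or if a joint passes its speed limit or range.

## Robot

A 7-joint arm with a two-finger parallel gripper is mounted at the origin on the work surface. World frame = base frame: x ahead of the robot, y to its left, z up, the work surface at z = 0. Lengths are in mm, angles in degrees, forces in N, time in s.
With the tool pointing down it reaches from about 400 to 850 mm from the base axis. Payload 4.5 kg.
Tool frame: the origin (TCP) lies at the very end of the fingers, on their centre line; the grasp point (between the pads) lies 19 mm behind it; z points along the fingers, y is the line along which they close (so a half turn about z gives the same grasp; the last joint's range is limited). The gripper opens to 85 mm and grips with 20 to 120 N. Pads are 22 mm wide; open, the fingers measure 114 mm over their backs; the gripper's body (76 mm by 85 mm) begins 54 mm behind the grasp point. The pads swing forward as they close: fully open they stand 13 mm farther back than shut.
Start: joints at [1.937, 39.483, -11.15, 89.685, 9.013, 51.709, -12.324], TCP at [625.023, 0.026, 231.317] pointing down, gripper open.
Joint ranges: [-172.22, 172.22], [-26.19, 119.32], [-84.43, 86.54], [7.71, 146.69], [-57.33, 237.33], [2.42, 119.75], [-152.13, 152.13]. Speed limits (degrees/s): [147.25, 147.25, 180, 180, 180, 180, 180].

## Interface

Orientations are given as a 3x3 rotation matrix whose columns are the frame's x, y, z axes.
In Python, from workcell import manip gives the robot as it stands.
- The arm moves only by the tool move_arm, never from a script. Its argument "increments" is a list of rows, each a list of 3 entries, a list of its own where there are three numbers: the shift along the tool's x, y, z in mm, then the turn about the tool's z in degrees, then the finger opening in mm, from 0 to 85.4. In form: [[[dx, dy, dz], turn, claw], ...]. A call has 1 to 10 rows; each row is the pose to reach, as a shift and turn from the pose commanded when the call began, along the tool's axes at that moment; what a row does not reach only later rows make up. A row lasts 1/10 s, in which the tool goes at most 50 mm and 8.59 degrees, less where a joint would pass 70% of its speed; a pose out of reach is approached as far as the arm can. A call with a gripper value outside its range is refused whole. The fingers move at their own pace and stop on an object; the grip force is fixed at half the most. Time passes only in rows, so rows that repeat a pose let the fingers close. It gives the time, the measured TCP pose, the force, the opening and the grip force at its end, in the units of the state.
- manip.state(): the state, without advancing time (a new reading comes with each control period).
- manip.snapshot(name): name is "scene" or "side" or "wrist"; returns the picture (420x560x3 uint8, red, green, blue); there is no depth.
- manip.camera_params(name): a dict with "fx", "fy", "cx", "cy" (pixels), "rvec" (rotation vector, rad) and "tvec" (3), from world to camera coordinates, as OpenCV has them. Camera axes: x right, y down, z forward; pixel columns grow to the right and rows downward; lengths in mm; the calibration is good to about 2 mm. A picture is of the moment at which its call begins: read the wrist's pose just before it. camera_params takes no time and is no camera call; for the wrist camera it gives the pose at the moment of the call.
- manip.sign_off(): hands the job in; it is judged then, once.
The state is a dict: "clock": time; "qpos": joint angles; "qd": joint speeds; "joint_efforts": joint torques, N m; "ee_pos": TCP position; "eef_rot": TCP orientation; "force": force on the tool from outside, world axes, zero at the start; "ft_torque": the same for the moment, N m; "width": finger opening in mm; "grip_force": force on a finger pad.
Only numpy, scipy, OpenCV 4.12 (cv2) and the standard library are available. Lean on these libraries where they do the work, as an engineer would, in place of code of your own. Each camera call takes 0.05 s, during which the arm holds its last target. There are 200 camera calls.

## Working session

There is one attempt and no reset: what is moved stays moved. The work goes in short steps, Python scripts to look and compute and a tool call to move; the robot and the scene stay as the last step left them, time stands still between calls to the robot, and variables do not carry over. Pictures are saved under pics/ and viewed, at most 10 in all, crops included, and the job is handed in when it is done.

Besides the shell and the picture viewer there is one more tool, called after "Emit:" in YAML: its name, and indented under it one key for each argument. move_arm: Moves the arm, as the interface text tells. Its arguments: {"type":"object","properties":{"increments":{"type":"array","items":{"type":"array"}}},"required":["increments"]}

```bash
mkdir -p pics && ls && cat > h.py <<'E'
import numpy as np, cv2
from workcell import manip
def cam(n):
    p=manip.camera_params(n); K=np.array([[p['fx'],0,p['cx']],[0,p['fy'],p['cy']],[0,0,1.]])
    R=cv2.Rodrigues(np.array(p['rvec'],float))[0]; t=np.array(p['tvec'],float).ravel(); return K,R,t
def ray(c,uv):
    K,R,t=c; d=R.T@np.linalg.inv(K)@np.array([uv[0],uv[1],1.]); return -R.T@t,d
def onz(c,uv,z):
    o,d=ray(c,uv); return o+d*(z-o[2])/d[2]
def proj(c,P):
    K,R,t=c; q=K@(R@np.array(P,float)+t); return q[:2]/q[2]
def tri(*cu):
    A=np.zeros((3,3));b=np.zeros(3)
    for c,uv in cu:
        o,d=ray(c,uv); d/=np.linalg.norm(d); M=np.eye(3)-np.outer(d,d); A+=M;b+=M@o
    return np.linalg.solve(A,b)
def snap(n,f):
    c=cam(n); im=np.array(manip.snapshot(n)); cv2.imwrite('pics/'+f+'.png',im[:,:,::-1]); return c,im
E
python3 - <<'E'
from h import *
for n in ['scene','side','wrist']:
    c,im=snap(n,n+'0'); K,R,t=c; print(n,(-R.T@t).round(),R[2].round(2),K[0,0])
a=[cv2.imread(f'pics/{n}0.png') for n in ['scene','side']]
s=manip.state(); print(s['clock'],np.round(s['eef_rot'],3))
E
```

```text
pics
scene [ 982.  329. 1106.] [-0.44 -0.28 -0.85] 402.71790828174016
side [-36. 956. 799.] [ 0.44 -0.75 -0.5 ] 393.2842774847354
wrist [625.  68. 373.] [-0.   -0.27 -0.96] 351.64603909817595
0.15 [[-0.     1.    -0.001]
 [ 1.     0.    -0.   ]
 [-0.    -0.001 -1.   ]]
```

View pics/scene0.png

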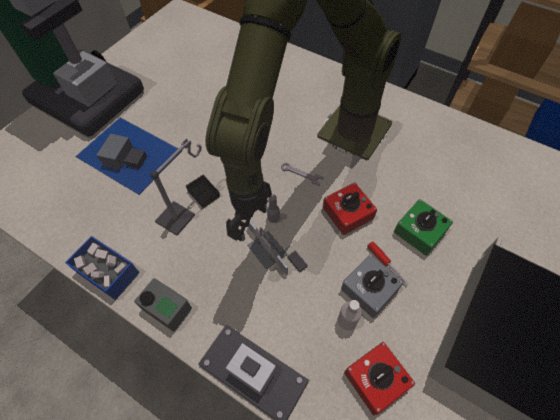

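View pics/side0.png

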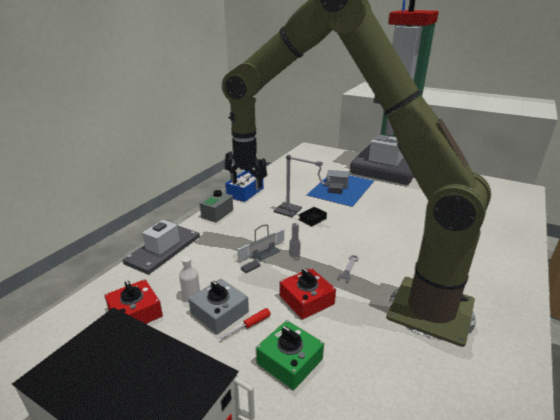

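In the scene view the boxes that could be mistaken for each other are red (350,208), green (423,226), grey (373,283) and red (380,377). The grey one is the control box, at side (218,305). The tag is at scene (267,248), the horn at (273,208), the gauge at (297,261), the hanger at (175,190) and the tray at (203,191). Next is a close crop to check the choice, plus rough positions.

```bash
python3 - <<'E'
from h import *
a=cv2.imread('pics/scene0.png'); b=cv2.imread('pics/side0.png')
r=lambda im,x,y,w,h,k:cv2.resize(im[y:y+h,x:x+w],None,fx=k,fy=k,interpolation=cv2.INTER_CUBIC)
A=np.hstack([r(a,330,235,80,90,5-1),r(b,180,265,80,90,4)]); B=np.hstack([r(a,230,190,80,90,4),r(b,230,205,80,90,4)])
cv2.imwrite('pics/c1.png',np.hstack([r(a,335,240,80,75,5),r(b,180,268,80,75,5)]))
S,D=cam('scene'),cam('side')
print('box',onz(S,(373,281),96),onz(D,(217,293),96))
print('tag',onz(S,(267,250),30),onz(D,(262,245),30))
print('pivot',tri((S,(186,145)),(D,(320,164))))
print('gripper tcp proj',proj(S,(625,0,231)),proj(D,(625,0,231)))
E
```

```text
box [532.47327842 315.49081362  96.        ] [500.69574646 337.15131637  96.        ]
tag [582.5145797    9.40096105  30.        ] [566.68011024   3.1244283   30.        ]
pivot [ 503.45571858 -309.81649532  227.82083484]
gripper tcp proj [250.97779084 226.45686553] [246.13567064 188.68175749]
```

View pics/c1.png

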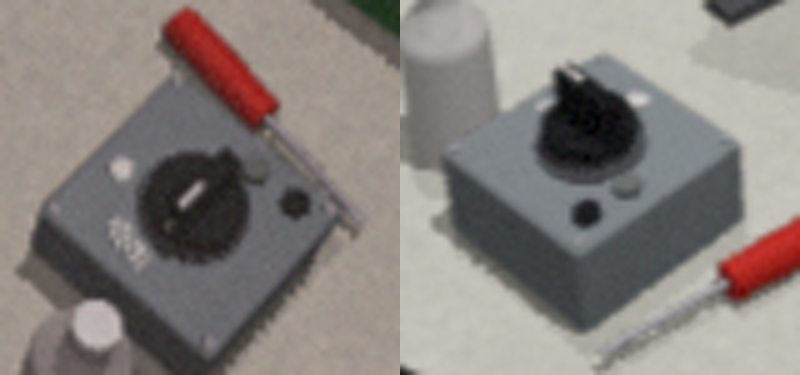

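The grey box at (373,283) is the one: black bar selector, white ticks at lower left and an off dot at left. I'll move above it for a close wrist look.

Emit:
move_arm:
  increments:
    - [[45,-15,0],0,50]
    - [[90,-30,0],0,50]
    - [[135,-45,0],0,50]
    - [[180,-60,0],0,50]
    - [[225,-75,0],0,50]
    - [[270,-90,0],0,50]
    - [[300,-100,0],0,50]
    - [[320,-105,0],0,50]
    - [[320,-105,0],0,50]

```text
clock: 1.05
ee_pos: [517.7, 324.7, 231.0]
eef_rot: [[-0.007, 1.0, -0.001], [1.0, 0.007, 0.003], [0.003, -0.001, -1.0]]
force: [-0.2, -1.3, 0.1]
width: 49.8
grip_force: 0.0
```

```bash
python3 - <<'E'
from h import *
s=manip.state(); c,im=snap('wrist','w1'); cs,i2=snap('scene','scene1'); cd,i3=snap('side','side1'); print(s['clock'],np.round(s['ee_pos'],1),s['force'],s['width'])
import pickle; pickle.dump(c,open('w1.pkl','wb'))
E
```

```text
1.05 [517.7 324.7 231. ] [-0.23242991 -1.28324249  0.13595454] 49.84896400643548
```

View pics/w1.png

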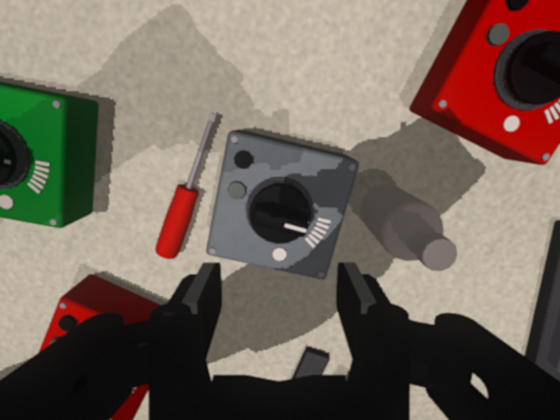

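The wrist view shows the grey box with screw heads at about (234,140), (352,164), (212,250) and (320,273). The dot is at (279,254), the ticks at (317,233) and the pointer line at (285–308,226–231). The bottle is at (415,230) and the screwdriver at (188,200).

```bash
python3 - <<'E'
from h import *
import pickle; c=pickle.load(open('w1.pkl','rb')); im=cv2.imread('pics/w1.png')
m=((im.min(2)>165)).astype(np.uint8); m[:,:200]=0;m[:,365:]=0;m[:125]=0;m[285:]=0
n,l,st,ce=cv2.connectedComponentsWithStats(m)
for i in range(1,n):
    if st[i,4]>12: print(st[i],ce[i].round(1),onz(c,ce[i],60)[:2].round(1),onz(c,ce[i],104)[:2].round(1))
C=[onz(c,p,60)[:2] for p in [(234,140),(352,164),(212,250),(320,273)]]; print(np.round(C,1),np.mean(C,0))
print('edge dirs',[np.degrees(np.arctan2(*(C[b]-C[a])[::-1])) for a,b in [(0,1),(2,3),(2,0),(3,1)]],[np.linalg.norm(C[b]-C[a]) for a,b in [(0,1),(2,3),(2,0),(3,1)]])
for p in [(285,226),(308,231)]: print(onz(c,p,104)[:2])
E
```

```text
[295 125   7   6  34] [298.1 127.5] [534.9 386.3] [532.6 387.1]
[306 125  34  15 209] [323.1 131.7] [556.6 382.8] [551.2 384.1]
[342 125   5   6  22] [344.2 127. ] [574.7 386.9] [566.8 387.6]
[360 128   4   5  14] [361.5 129.9] [589.8 384.6] [579.8 385.6]
[339 132  16  17 117] [345.3 141.6] [576.3 374.6] [568.2 377. ]
[207 158   5   5  17] [209.4 159.8] [456.9 358.2] [465.5 362.9]
[210 167   6   6  28] [212.8 169.4] [459.5 349.7] [467.7 355.6]
[208 175   4   4  14] [209.5 176.7] [456.2 343.1] [464.9 349.9]
[200 180   7   8  24] [202.7 184.4] [449.8 336.1] [459.4 343.9]
[202 193   9  21 100] [206.1 202.4] [452.  319.4] [461.3 329.6]
[318 218  12   5  34] [323.7 220.1] [560.3 303.3] [554.4 315.7]
[317 223  11   6  31] [322.1 225.2] [559.  298.2] [553.3 311.4]
[285 224  21   8  61] [294.8 227.7] [533.6 295.7] [531.5 309.2]
[314 227  12   7  29] [319.3 229.7] [556.6 293.9] [551.2 307.6]
[200 228   8  15  55] [204.3 233.7] [448.8 289.3] [458.5 303.7]
[312 231  10   8  31] [316.8 234.4] [554.3 289.2] [549.3 303.6]
[309 235  10   8  30] [313.3 238.4] [551.2 285.3] [546.6 300.2]
[306 238   8   9  30] [309.5 242. ] [547.7 281.7] [543.6 297.1]
[273 248  13  13 125] [279. 254.] [519.  269.4] [518.9 286.6]
[200 251   5   8  20] [202.  254.6] [445.7 268.3] [455.8 285.6]
[204 257  15   4  41] [210.7 259. ] [453.7 263.9] [462.8 281.8]
[233 262  11   4  25] [238.2 263.5] [479.9 259.4] [485.3 278. ]
[[479.1 375.4]
 [583.4 355.1]
 [455.4 273.1]
 [558.8 250. ]] [519.16822001 313.40387975]
edge dirs [np.float64(-10.998473941930186), np.float64(-12.576548173501982), np.float64(76.91828604347776), np.float64(76.85513700196965)] [np.float64(106.19083412887734), np.float64(106.0057641493059), np.float64(105.04929095780032), np.float64(107.97492044399247)]
[523.58311453 310.55687606]
[542.12629089 306.46514068]
```

Emit:
move_arm:
  increments:
    - [[-3,0,10],-8.5,45]
    - [[-6,1,20],-17,45]
    - [[-9,1,30],-25.5,45]
    - [[-12,1.4,40],-34,45]
    - [[-12,1.4,50],-42.5,45]
    - [[-12,1.4,60],-51,45]
    - [[-12,1.4,70],-59.5,45]
    - [[-12,1.4,80],-68,45]
    - [[-12,1.4,95],-76,45]
    - [[-12,1.4,100],-76,45]

```text
clock: 2.2
ee_pos: [521.9, 304.6, 129.7]
eef_rot: [[-0.97, 0.245, -0.002], [0.245, 0.97, -0.003], [0.001, -0.003, -1.0]]
force: [-0.2, -0.0, 0.3]
width: 45.3
grip_force: 0.0
```

```bash
python3 - <<'E'
from h import *
s=manip.state(); c,im=snap('wrist','w2'); print(s['clock'],np.round(s['qpos']),s['ee_pos'])
np.savez('w2',K=c[0],R=c[1],t=c[2])
E
```

```text
2.2 [-19.  48. -28.  98.  30.  43.  14.] [521.89892268 304.60767508 129.69300722]
```

View pics/w2.png

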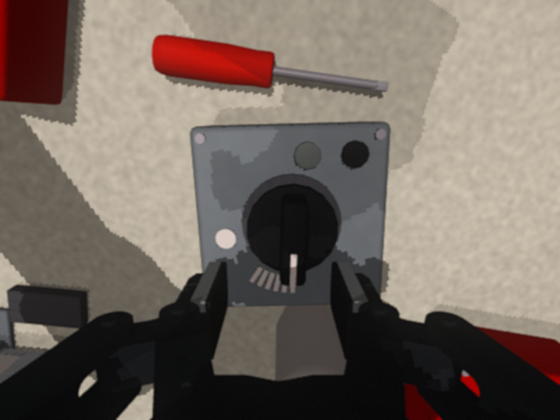

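The bar is vertical in the image at x≈293 (195–290), so it is aligned with the tool x axis. The pointer is toward the ticks and the dot is at (226,239). Now I'll compute the offset.

```bash
python3 - <<'E'
from h import *
d=np.load('w2.npz'); c=(d['K'],d['R'],d['t']); im=cv2.imread('pics/w2.png')
g=cv2.cvtColor(im,cv2.COLOR_BGR2GRAY).astype(int)
# bar top ends (z=104)
for p in [(294,197),(293,284),(293,256),(293,292)]: print(p,onz(c,p,104)[:2].round(1))
C=[onz(c,p,60)[:2] for p in [(200,139),(381,134)]]; print('screws',np.round(C,1)); print('dot',onz(c,(226,239),60)[:2])
print('skirt l,r',[onz(c,p,78)[:2].round(1) for p in [(243,226),(340,226),(293,180)]])
for r in (205,215,225): print(r,g[r,265:325:2])
s=manip.state(); print(s['clock'],s['ee_pos'],np.degrees(np.arctan2(s['eef_rot'][1][0],s['eef_rot'][0][0])))
E
```

```text
(294, 197) [494.1 319.2]
(293, 284) [539.3 307.8]
(293, 256) [524.  311.5]
(293, 292) [543.8 306.7]
screws [[456.1 273. ]
 [479.6 377. ]]
dot [519.7302084  270.16638935]
skirt l,r [array([509.2, 286.3]), array([522.9, 340.6]), array([490.3, 320.6])]
205 [20 20 20 21 21 20 20 18 14 13 16 16 17 17 14 15 16 15 15 15 15 13 17 18
 18 18 18 18 19 19]
215 [21 20 20 19 19 18 18 18 13 15 16 18 16 17 17 17 16 16 16 15 15 10 11 16
 16 17 17 18 17 17]
225 [17 19 19 19 21 20 17 16 12 15 16 19 17 16 17 15 17 16 15 15 14 11 15 15
 15 14 16 16 18 18]
2.25 [521.5862051  305.07877962 129.58001935] 165.67357784274006
```

Emit:
move_arm:
  increments:
    - [[4,4.5,10],0,45]
    - [[4,4.5,20],0,45]
    - [[4,4.5,20],0,45]
    - [[4,4.5,20],0,45]

```text
clock: 2.65
ee_pos: [518.5, 313.4, 111.2]
eef_rot: [[-0.97, 0.242, -0.0], [0.242, 0.97, -0.001], [-0.0, -0.001, -1.0]]
force: [0.1, 0.7, 0.2]
width: 44.8
grip_force: 0.0
```

Emit:
move_arm:
  increments:
    - [[0,0,15],0,40]
    - [[0,0,30],0,35]
    - [[0,0,30],0,25]
    - [[0,0,30],0,15]
    - [[0,0,30],0,5]
    - [[0,0,30],0,5]
    - [[0,0,30],0,5]
    - [[0,0,30],0,5]

```text
clock: 3.45
ee_pos: [518.3, 313.4, 80.9]
eef_rot: [[-0.97, 0.242, -0.001], [0.242, 0.97, 0.0], [0.001, -0.0, -1.0]]
force: [0.1, 1.7, -10.1]
width: 12.9
grip_force: 60.9
```

Emit:
move_arm:
  increments:
    - [[0,0,4],0,5]
    - [[0,0,8],0,5]
    - [[0,0,8.5],0,5]
    - [[0,0,8.5],0,5]

```text
clock: 3.85
ee_pos: [518.4, 313.4, 73.8]
eef_rot: [[-0.97, 0.242, 0.0], [0.242, 0.97, -0.0], [-0.0, -0.0, -1.0]]
force: [-3.2, -0.8, 7.4]
width: 12.8
grip_force: 63.1
```

Emit:
move_arm:
  increments:
    - [[0,0,1],0,5]
    - [[0,0,2],8,5]
    - [[0,0,2],16,5]
    - [[0,0,2],24,5]
    - [[0,0,2],32,5]

```text
clock: 4.35
ee_pos: [518.4, 313.3, 72.2]
eef_rot: [[-0.691, 0.723, 0.0], [0.723, 0.691, -0.0], [-0.0, 0.0, -1.0]]
force: [-4.0, -1.7, 7.4]
width: 12.7
grip_force: 63.3
```

Emit:
move_arm:
  increments:
    - [[0,0,1],8,5]
    - [[0,0,1],16,5]
    - [[0,0,1],24,5]
    - [[0,0,1],32,5]
    - [[0,0,1],40,5]
    - [[0,0,1],45,5]
    - [[0,0,1],45,5]

```text
clock: 5.05
ee_pos: [518.3, 313.4, 71.7]
eef_rot: [[0.019, 1.0, 0.0], [1.0, -0.019, -0.0], [-0.0, 0.0, -1.0]]
force: [-4.8, -1.8, 11.3]
width: 12.6
grip_force: 63.9
```

```bash
python3 - <<'E'
from h import *
s=manip.state(); print(s['ft_torque'],s['eef_rot'],s['force'])
E
```

```text
[-0.47934101  0.91713017 -0.01254854] [[ 1.88967271e-02  9.99821351e-01  4.25033766e-04]
 [ 9.99821330e-01 -1.88965232e-02 -4.78900006e-04]
 [-4.70782791e-04  4.34007468e-04 -9.99999795e-01]] [-4.76302514 -1.79361958 11.27168191]
```

Emit:
move_arm:
  increments:
    - [[0,0,-5],0,5]
    - [[0,0,-10],0,5]
    - [[0,0,-10],0,25]
    - [[0,0,-10],0,45]
    - [[0,0,-25],0,45]
    - [[0,0,-70],0,45]
    - [[0,0,-110],0,45]
    - [[0,0,-150],0,45]
    - [[0,0,-150],0,45]

```text
clock: 5.95
ee_pos: [522.3, 315.7, 226.7]
eef_rot: [[0.018, 1.0, 0.011], [1.0, -0.018, 0.008], [0.008, 0.011, -1.0]]
force: [0.4, -0.0, -0.3]
width: 45.2
grip_force: 0.0
```

```bash
python3 - <<'E'
from h import *
import pickle
s=manip.state(); c,im=snap('wrist','w3'); print(s['clock'],s['ee_pos'])
pickle.dump(c,open('w3.pkl','wb'))
a=cv2.imread('pics/w3.png')
# series of scene/side of hook, cheap
S,D=cam('scene'),cam('side'); k=2
b=cv2.resize(a[80:300,180:390],None,fx=1.8,fy=1.8)
_,sc=snap('scene','s3'); _,sd=snap('side','d3')
r=lambda im,x,y,w,h,k:cv2.resize(im[y:y+h,x:x+w,::-1],None,fx=k,fy=k,interpolation=cv2.INTER_CUBIC)
t1=np.hstack([r(sc,145,130,80,110,3.6),r(sd,265,140,80,110,3.6)])
t2=np.hstack([r(sc,230,190,80,85,2.3),r(sd,230,205,80,85,2.3)])
H=600;W=800;o=np.zeros((H,W,3),np.uint8)
o[:t1.shape[0],:t1.shape[1]]=t1; o[396:396+t2.shape[0],:t2.shape[1]]=t2
bb=cv2.resize(b,(220,220)); o[:220,580:800]=bb
cv2.imwrite('pics/m3.png',o)
E
```

```text
5.95 [522.29545203 315.69908673 226.71693434]
```

View pics/m3.png

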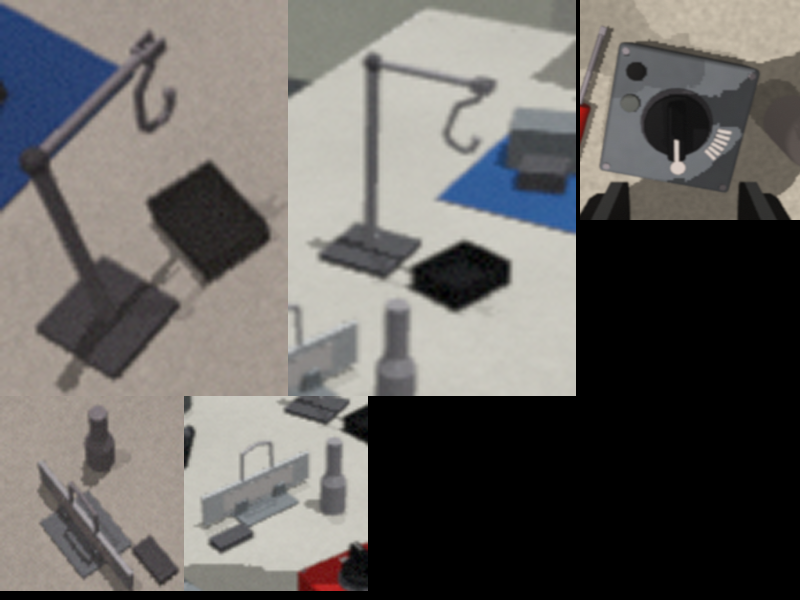

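The selector pointer now sits on the dot. The crops give the hook pivot at scene ≈(188,142) and side ≈(320,164), the post top at (155,174) and (288,157), and the tag top ends at scene (247,219) and (287,268), with side (238,249) and (284,231).

```bash
python3 - <<'E'
from h import *
import pickle
S,D=cam('scene'),cam('side'); W=pickle.load(open('w3.pkl','rb'))
P=tri((S,(188,141.7)),(D,(320,163.6))); Q=tri((S,(155.3,174.4)),(D,(288.3,157.2))); print('pivot',P,'post',Q,np.linalg.norm((P-Q)[:2]))
print('foot',onz(S,(174.5,218),4),onz(D,(288,209),4))
for a in [(247.4,218.7),(286.5,266)]: print('S',onz(S,a,56)[:2])
for a in [(238.3,249.2),(284.3,230.7)]: print('D',onz(D,a,56)[:2])
print('horn base S',onz(S,(273,218),20)[:2],'D',onz(D,(295,256),10)[:2]); print('gauge',onz(S,(297.5,261),12)[:2],onz(D,(250,266.5),12)[:2])
print('tray',onz(S,(203.5,190),30)[:2],onz(D,(312.5,215),30)[:2])
s=manip.state();print(s['clock'],s['ee_pos'])
im=cv2.imread('pics/w3.png')
m=(im.min(2)>165).astype(np.uint8);n,l,st,ce=cv2.connectedComponentsWithStats(m[180:280,250:330].copy())
for i in range(1,n):
    if st[i,4]>10: print(st[i,:2]+[250,180],st[i,2:],ce[i]+[250,180])
E
```

```text
pivot [ 498.33047684 -303.81866674  235.27973635] post [ 632.65665276 -305.8982293   233.84116202] 134.3422722630855
foot [ 636.35805745 -306.83796079    4.        ] [ 631.72022897 -308.33066374    4.        ]
S [537.58585404 -89.96825224]
S [604.02411317  90.70712384]
D [601.22245232  94.80146262]
D [524.59138754 -79.96554541]
horn base S [477.82568611 -38.45850767] D [450.26857877 -20.86619454]
gauge [557.53262544  99.65447684] [549.83933365 106.07049771]
tray [ 514.9841768  -280.95271816] [ 503.68416067 -271.7251913 ]
6.1 [518.49186747 313.14963376 220.13561495]
[312 210] [12  4 34] [317.64705882 211.44117647]
[310 214] [13  6 33] [316.06060606 216.72727273]
[308 219] [12  6 34] [313.70588235 221.5       ]
[267 220] [ 13  34 195] [272.65128205 242.        ]
[306 223] [11  8 34] [310.97058824 226.32352941]
[303 227] [10  8 31] [307.4516129  230.51612903]
[299 230] [10 10 34] [303.73529412 234.26470588]
```

Selector is done. Next I pass over the tag for a wrist look on the way to the hanger.

Emit:
move_arm:
  increments:
    - [[-40,3,0],0,85]
    - [[-85,5,0],0,85]
    - [[-130,8,0],0,85]
    - [[-175,10,0],0,85]
    - [[-220,13,0],0,85]
    - [[-260,15,0],0,85]
    - [[-295,17,0],0,85]
    - [[-313,17,0],0,85]
    - [[-313,17,0],0,85]
    - [[-313,17,0],0,85]

```text
clock: 7.1
ee_pos: [529.5, 0.7, 218.9]
eef_rot: [[0.017, 1.0, -0.002], [1.0, -0.017, 0.001], [0.001, -0.002, -1.0]]
force: [0.5, 0.4, 0.1]
width: 85.0
grip_force: 0.0
```

```bash
python3 - <<'E'
from h import *
import pickle
s=manip.state(); c,im=snap('wrist','w4'); print(s['clock'],s['ee_pos'],s['width'])
pickle.dump(c,open('w4.pkl','wb'))
E
```

```text
7.1 [529.54711915   0.66498015 218.88886804] 85.03310284388714
```

View pics/w4.png

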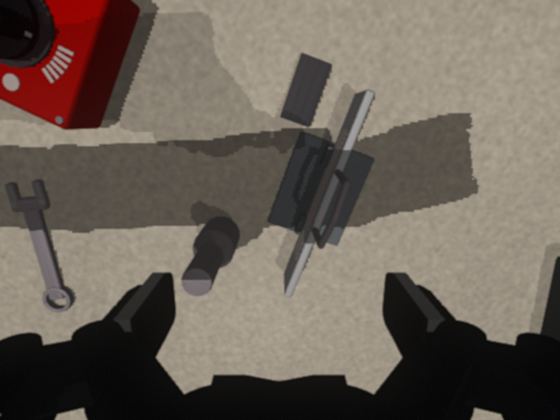

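The tag's top edge runs from (370,93) to (290,290). The bail top is around (345,175)–(322,245), the horn base at (222,235) beside the lower end and the gauge at (306,90) beside the upper end. I will grip the upper, gauge-side end at +y.

```bash
python3 - <<'E'
from h import *
import pickle
c=pickle.load(open('w4.pkl','rb')); im=cv2.imread('pics/w4.png')
hsv=cv2.cvtColor(im,cv2.COLOR_BGR2HSV)
a=onz(c,(370.5,92.5),56); b=onz(c,(290,290),56); print(a,b,np.linalg.norm(a-b),(a+b)/2,np.degrees(np.arctan2(*(a-b)[:2][::-1])))
# bright strip (plate top) fit
g=im.min(2).astype(int); 
for r in (100,115,130,145,260,275,285):
    row=g[r,280:385]; print(r,row[::3])
print('horn',onz(c,(222,240),10)[:2],onz(c,(198,280),120)[:2],'gauge corners',[onz(c,p,12)[:2].round() for p in [(303,53),(331,63),(283,117),(309,126)]])
E
```

```text
[607.1370685   88.36173781  56.        ] [539.32050372 -88.82958212  56.        ] 189.7257239170258 [ 5.73228786e+02 -2.33922158e-01  5.60000000e+01] 69.0566153397434
100 [136 119  66  61  60  59  60  60  58  59  59  58  57  65 141 138 134 140
 140 121 117 115 113 114  83  64  64  73 153 155 137 110 133 134 135]
115 [ 84  50  52  50  51  52  56  58  59  58  55  64 129 136 137 137 134 124
 114 110 115 116  85  61  64  73 153 156 135  95 139 131 127 132 133]
130 [ 86  55  56  55  54  53  55  52  70  74  77  74  73  75  78  63  71 116
 117 118  82  70  66  73 154 155 130 117 132 128 131 138 141 134 133]
145 [ 57  58  58  58  66  44  36  38  40  51  50  51  52  50  39  36  34  37
  50  68  67  73 153 154 129  73  73  73  73  73  74  75  76  76  76]
260 [117 117 118  78  62  68 110 154 144  94 136 133 135 138 138 138 135 135
 134 141 141 136 137 135 134 135 137 135 132 135 140 140 140 138 135]
275 [134 111  63  64 113 155 139 129 135 135 136 140 139 139 139 137 143 141
 138 133 130 128 128 135 135 136 137 134 138 138 142 138 139 139 139]
285 [140 128  66 142 150 128 143 144 148 141 133 137 137 138 137 132 133 141
 146 145 137 136 142 142 141 142 141 133 138 139 140 138 135 135 138]
horn [469.20797187 -53.0217117 ] [468.83434586 -46.43493252] gauge corners [array([555., 127.]), array([580., 118.]), array([536.,  71.]), array([560.,  62.])]
```

Emit:
move_arm:
  increments:
    - [[-40,-20,0],0,85]
    - [[-85,-45,0],0,85]
    - [[-130,-70,0],0,85]
    - [[-175,-95,0],0,85]
    - [[-220,-120,0],0,85]
    - [[-260,-140,0],0,85]
    - [[-290,-160,0],0,85]
    - [[-304,-165,0],0,85]
    - [[-304,-165,0],0,85]
    - [[-304,-165,0],0,85]

```text
clock: 8.15
ee_pos: [361.2, -299.2, 219.7]
eef_rot: [[0.015, 1.0, 0.001], [1.0, -0.015, 0.001], [0.001, 0.001, -1.0]]
force: [0.2, 0.5, -0.4]
width: 85.1
grip_force: 0.0
```

```bash
python3 - <<'E'
from h import *
import pickle
s=manip.state(); c,im=snap('wrist','w5'); print(s['clock'],s['ee_pos'],s['width'])
pickle.dump(c,open('w5.pkl','wb'))
E
```

```text
8.15 [ 361.20729335 -299.22262425  219.65665441] 85.11000003958917
```

View pics/w5.png

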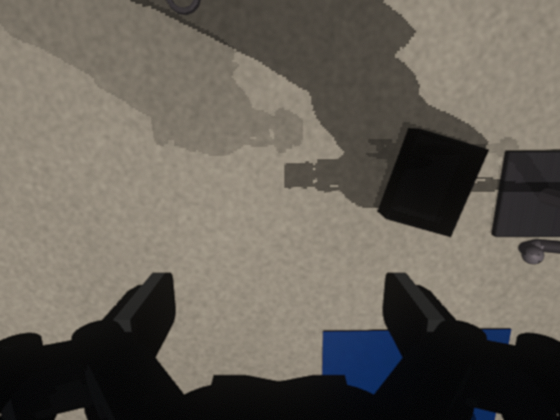

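The wrist view shows the tray (433,180), the hanger foot at right, and a round end at (533,252) that could be the pivot end. I'll check against projection and sample the hook from the side camera.

```bash
python3 - <<'E'
from h import *
import pickle
c=pickle.load(open('w5.pkl','rb'))
for P in [(498,-304,235),(481,-304,175),(498,-304,159),(463,-304,-0+175)]: print(P,proj(c,P).round())
for z in (235,175): print(onz(c,(533,252),z))
s=manip.state(); print(s['ee_pos'])
E
```

```text
(498, -304, 235) [616. 301.]
(481, -304, 175) [488. 249.]
(498, -304, 159) [501. 239.]
(463, -304, 175) [457. 249.]
[ 460.65679634 -282.4973665   235.        ]
[ 506.7171045  -306.41183781  175.        ]
[ 361.43476049 -298.8424131   219.72279867]
```

Emit:
move_arm:
  increments:
    - [[-3,0,35],0,85]
    - [[-3,5,65],0,85]
    - [[-3,15,70],0,85]
    - [[-3,25,70],0,85]
    - [[-3,35,70],0,85]
    - [[-3,42,70],0,85]
    - [[-3,48,70],0,85]
    - [[-3,53,70],0,85]
    - [[-3,57,70],0,85]
    - [[-3,60,70],0,85]

```text
clock: 9.2
ee_pos: [420.0, -305.1, 149.9]
eef_rot: [[0.018, 1.0, 0.0], [1.0, -0.018, -0.0], [-0.0, 0.0, -1.0]]
force: [0.6, -0.0, -0.6]
width: 85.1
grip_force: 0.0
```

```bash
cat > hk.py <<'E'
from h import *
import sys
# hook view: two snaps from side + one wrist
s=manip.state(); print(s['clock'],np.round(s['ee_pos'],1),np.round(s['force'],1))
tag=sys.argv[1]; ims=[]
for i in range(3):
    _,im=snap('side',f'{tag}_{i}'); ims.append(cv2.resize(im[150:205,285:340,::-1],(265,265),interpolation=cv2.INTER_CUBIC))
c,w=snap('wrist',tag+'_w')
o=np.hstack(ims); w=cv2.resize(w[130:340,330:560,::-1],(345,315)); o=np.vstack([o,np.zeros((315,o.shape[1],3),np.uint8)]); o[265:,:345]=w
_,sc=snap('scene',tag+'_s'); o[265:,350:665]=cv2.resize(sc[125:180,165:220,::-1],(315,315),interpolation=cv2.INTER_CUBIC)
cv2.imwrite(f'pics/{tag}.png',o)
E
python3 hk.py k1
```

```text
9.2 [ 420.  -305.1  149.9] [ 0.6 -0.  -0.6]
```

View pics/k1.png

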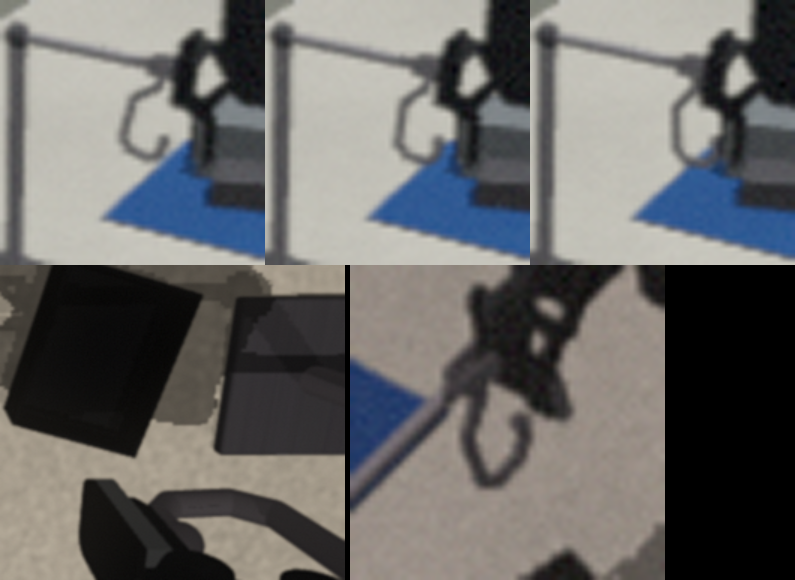

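The hook is swinging against the opened finger: in the three side frames its tip goes from clear to touching. The gripper knuckle is close to the arm end, so I won't advance further. I'll hold and track the back limb numerically.

```bash
cat > tr.py <<'E'
from h import *
import sys
D=cam('side'); P0=np.array([498.3,-304,235])
def pt(x,z,th): return P0+np.array([x*np.cos(th)+z*np.sin(th),0,-x*np.sin(th)+z*np.cos(th)]) # z negative below, th>0 -> bottom to -x
p0,p1=proj(D,pt(17,-55,0)),proj(D,pt(17,-55,.1)); print('exp col',p0.round(1),'per rad',((p1-p0)/.1).round(1))
r=int(round(p0[1])); W=int(sys.argv[2]) if len(sys.argv)>2 else 8
for i in range(int(sys.argv[1])):
    t=manip.state()['clock']; im=np.array(manip.snapshot('side')).astype(float).mean(2)
    row=im[r-1:r+2].mean(0); a=int(p0[0])-W; seg=row[a:int(p0[0])+W]; w=np.clip(np.median(seg)-15-seg,0,None)
    k=int(np.argmin(seg)); lo=max(0,k-2); ww=w[lo:k+3]; print(round(t,2),(a+lo+(ww*np.arange(len(ww))).sum()/max(ww.sum(),1e-6)).round(2),seg.min().round())
E
python3 tr.py 9
```

```text
exp col [315.1 176.3] per rad [13.2  6.4]
9.45 313.33 115.0
9.5 312.7 104.0
9.55 312.59 109.0
9.6 312.92 104.0
9.65 313.66 105.0
9.7 314.47 119.0
9.75 315.11 107.0
9.8 315.14 111.0
9.85 314.5 106.0
```

Emit:
move_arm:
  increments:
    - [[0,0,0],0,85]
    - [[0,0,0],0,85]
    - [[0,0,0],0,85]
    - [[0,0,0],0,85]
    - [[0,0,0],0,85]
    - [[0,0,0],0,85]
    - [[0,0,0],0,85]
    - [[0,0,0],0,85]
    - [[0,0,0],0,85]
    - [[0,0,0],0,85]

```text
clock: 10.9
ee_pos: [419.9, -305.0, 149.8]
eef_rot: [[0.017, 1.0, 0.0], [1.0, -0.017, -0.0], [-0.0, 0.0, -1.0]]
force: [0.2, -0.2, 0.3]
width: 85.2
grip_force: 0.0
```

```bash
python3 tr.py 9; python3 -c "
from h import *
s=manip.state();print(s['ee_pos'],s['force'])"
```

```text
exp col [315.1 176.3] per rad [13.2  6.4]
10.9 313.58 109.0
10.95 312.92 105.0
11.0 312.69 107.0
11.05 312.84 106.0
11.1 313.46 116.0
11.15 314.19 113.0
11.2 314.87 102.0
11.25 315.17 112.0
11.3 315.07 104.0
[ 419.820735   -305.02513834  149.79768302] [ 0.09413091 -0.21059473 -0.15967887]
```

Emit:
move_arm:
  increments:
    - [[0,-15,0],0,85]
    - [[0,-20,30],0,85]
    - [[0,-20,65],0,85]
    - [[0,-15,65],0,85]
    - [[0,-11,65],0,85]
    - [[0,-8,65],0,85]
    - [[0,-6,65],0,85]
    - [[0,-4,65],0,85]
    - [[0,-2,65],0,85]
    - [[0,0,65],0,85]

```text
clock: 12.35
ee_pos: [420.0, -305.2, 85.2]
eef_rot: [[0.018, 1.0, 0.0], [1.0, -0.018, -0.0], [-0.0, 0.0, -1.0]]
force: [1.6, 0.3, -0.6]
width: 84.8
grip_force: 0.0
```

```bash
python3 tr.py 10; python3 -c "
from h import *
s=manip.state();print(s['ee_pos'],s['force'])"
```

```text
exp col [315.1 176.3] per rad [13.2  6.4]
12.35 321.57 41.0
12.4 321.5 38.0
12.45 321.54 38.0
12.5 321.6 40.0
12.55 321.66 42.0
12.6 321.65 41.0
12.65 321.67 42.0
12.7 321.65 43.0
12.75 321.65 40.0
12.8 321.66 41.0
[ 419.69199119 -304.99684088   84.75892773] [ 0.07640593 -0.52515466  0.72748797]
```

```bash
sed -i 's/seg=row\[a:int(p0\[0\])+W\]/seg=row[a:int(p0[0])+3]/' tr.py && python3 tr.py 10; python3 -c "
from h import *
im=np.array(manip.snapshot('side')).astype(int).mean(2); print(im[174:178,300:330].mean(0).round())"
```

```text
exp col [315.1 176.3] per rad [13.2  6.4]
12.85 311.88 106.0
12.9 311.89 107.0
12.95 311.88 106.0
13.0 311.89 106.0
13.05 311.89 106.0
13.1 311.89 107.0
13.15 311.83 107.0
13.2 311.83 109.0
13.25 311.84 107.0
13.3 311.83 107.0
[188. 188. 188. 187. 187. 188. 188. 188. 189. 189. 184. 145. 108. 151.
 182. 188. 190. 190. 190. 187. 169. 113.  53.  26.  34.  44.  50.  58.
  56.  43.]
```

The hook is still, leaning on the knuckle about 0.15 rad off rest. I'll back away slowly so it follows to vertical.

Emit:
move_arm:
  increments:
    - [[0,-0.7,0],0,85]
    - [[0,-1.4,0],0,85]
    - [[0,-2.1,0],0,85]
    - [[0,-2.8,0],0,85]
    - [[0,-3.5,0],0,85]
    - [[0,-4.2,0],0,85]
    - [[0,-4.8,0],0,85]
    - [[0,-5.4,0],0,85]
    - [[0,-6,0],0,85]
    - [[0,-6.5,0],0,85]

```text
clock: 14.4
ee_pos: [413.3, -304.9, 84.8]
eef_rot: [[0.017, 1.0, 0.0], [1.0, -0.017, 0.0], [0.0, 0.0, -1.0]]
force: [0.4, 1.7, 0.5]
width: 85.1
grip_force: 0.0
```

Emit:
move_arm:
  increments:
    - [[0,-0.5,0],0,85]
    - [[0,-1,0],0,85]
    - [[0,-1.5,0],0,85]
    - [[0,-2,0],0,85]
    - [[0,-2.5,0],0,85]
    - [[0,-3,0],0,85]
    - [[0,-3.5,0],0,85]
    - [[0,-4,0],0,85]
    - [[0,-4.5,0],0,85]
    - [[0,-5,0],0,85]

```text
clock: 15.4
ee_pos: [408.3, -304.8, 84.8]
eef_rot: [[0.017, 1.0, 0.0], [1.0, -0.017, 0.0], [0.0, 0.0, -1.0]]
force: [-0.1, -0.0, -0.2]
width: 84.8
grip_force: 0.0
```

```bash
python3 tr.py 11; python3 -c "
from h import *
s=manip.state();print(s['ee_pos'],s['force'])"
```

```text
exp col [315.1 176.3] per rad [13.2  6.4]
15.4 313.9 107.0
15.45 313.98 106.0
15.5 314.01 104.0
15.55 314.07 102.0
15.6 314.06 103.0
15.65 314.01 103.0
15.7 313.91 108.0
15.75 313.92 106.0
15.8 313.9 105.0
15.85 313.89 105.0
15.9 313.91 106.0
[ 408.38993466 -304.80010978   84.79824411] [-0.18322964  0.50663726  0.16212998]
```

The hook is at rest (±0.007 rad). I'll retreat and take a wrist view of the still hook to fix its position.

Emit:
move_arm:
  increments:
    - [[0,-15,0],0,85]
    - [[0,-40,0],0,85]
    - [[0,-47,-40],0,85]
    - [[0,-47,-90],0,85]
    - [[0,-47,-130],0,85]
    - [[0,-47,-135],0,85]
    - [[0,-47,-135],0,85]

```text
clock: 16.65
ee_pos: [361.9, -304.6, 220.9]
eef_rot: [[0.018, 1.0, 0.003], [1.0, -0.018, -0.002], [-0.002, 0.003, -1.0]]
force: [0.1, -0.1, -0.9]
width: 85.0
grip_force: 0.0
```

```bash
python3 tr.py 4; python3 - <<'E'
from h import *
s=manip.state(); c,w=snap('wrist','w6'); print(s['ee_pos'])
import pickle; pickle.dump(c,open('w6.pkl','wb'))
g=w.astype(int).mean(2)
for P in [(481,-304,175),(485,-304,175)]: print(proj(c,P))
m=((g<95)&(g>25)).astype(np.uint8); sub=g[225:285:3,455:560:4].round().astype(int)
print('\n'.join(' '.join(f'{v:3d}' for v in r) for r in sub))
E
```

```text
exp col [315.1 176.3] per rad [13.2  6.4]
16.65 314.03 103.0
16.7 313.97 105.0
16.75 313.92 106.0
16.8 313.92 107.0
[ 360.47963927 -303.36191367  218.38062363]
[492.8146703  242.32490419]
[499.9965782  242.20548788]
 20 134 140 136 133 136 132 135 142 141  58  33  46  46  43  46  45  43  45  46  44  43  43  44  43  43  42
 54 137 140 140 139 133 134 139 137 140  39  36  47  47  45  46  46  43  44  45  44  44  44  43  43  42  43
120 141 138 141 142 134 136 134 128 141  65  39  45  45  44  43  42  44  44  44  44  44  43  42  41  41  41
142 140 131 136 142 142 139 139 133 120  36  37  43  43  43  43  43  54  64  53  44  51  97 114 125 126 117
138 137 135 137 145 141 134 141 120  36  37  42  48  53  52  51  51  61  90  75  69  56  35  35  47 103 138
139 143 137 143 143 140 138 142  38  36  37  37  44  50  56  55  64 101 101  85  83  68  38  34  33  32  47
138 144 138 143 141 139 137 132  35  37  36  36  38  38  40  51  73  90  88  54  63  73  42  34  33  34  33
135 144 143 142 143 140 138 135  54  36  35  37  41  40  40  88 134 127 131 119  81  50  43  31  33  33  32
136 135 137 142 139 
[... 575 characters left out ...]
 131 140 138 134 134 137 130 136 137 139 137 137 135
141 137 138 134 136 137 135 133 142 137 139 134 135 139 132 139 139 136 132 131 130 137 141 132 135 132 137
143 141 136 135 140 140 140 138 140 138 142 138 133 138 136 135 138 135 131 131 135 133 135 130 131 136 131
139 142 134 138 137 140 138 136 137 138 140 138 135 142 137 135 131 129 129 132 141 134 130 132 136 138 133
138 141 137 140 136 136 143 133 131 141 134 136 136 140 134 141 128 135 131 134 140 135 133 136 141 142 136
136 139 137 141 138 142 141 138 133 136 128 127 133 132 134 133 133 141 141 135 129 127 133 136 135 138 138
132 135 147 143 143 147 141 133 137 137 133 133 139 133 134 131 135 137 139 135 132 131 137 135 135 133 137
```

```bash
python3 - <<'E'
from h import *
import pickle
c=pickle.load(open('w6.pkl','rb'))
for p in [(502.5,246),(505,247.5)]: print(onz(c,p,175.5).round(1))
# scene: darkest blob of tip near predicted
S=cam('scene'); im=np.array(manip.snapshot('scene')).astype(int).mean(2).round().astype(int)
for P in [(481,-304,175.5),(485,-304,175.5),(498,-304,159),(498,-304,235)]: print(proj(S,P).round(1))
print('cols 180..205, rows 140..168'); print('\n'.join(' '.join(f'{v:3d}' for v in r) for r in im[140:168,180:206]))
print(manip.state()['ee_pos'])
E
```

```text
[ 486.4 -306.1  175.5]
[ 487.9 -307.   175.5]
[195.9 151.1]
[195. 152.]
[193.4 158.4]
[188.  141.6]
cols 180..205, rows 140..168
137 138 135 128 101  66  49  90 128 122 119 138 141 142 144 137 134 138 138 140 136 138 140 139 137 140
140 141 127  98  69  58  60  78 109  91  76 135 141 143 138 143 138 135 141 134 135 138 139 142 144 144
139 137 117  71  56  86 101 103  83  57  56 118 137 141 142 137 139 142 138 139 139 137 141 140 145 145
140 114 104  86  67  89 106  82  57  51  59 111 132 141 144 143 143 145 140 137 142 141 144 142 143 142
140 100  86  88 103 105  84  62  48  52  87 128 141 138 138 140 146 145 143 139 141 138 143 143 140 140
138 120 110  98  92  78  56  46  57  88 125 141 141 138 138 141 146 143 140 137 138 142 142 141 138 144
135 123 106  92  67  53  53  47  55 118 137 141 141 140 143 140 141 143 140 141 137 141 140 140 141 141
122 111  93  72  71  53  50  47  61 126 139 140 141 144 145 144 140 145 141 141 144 139 139 142 143 145
109  92  70  88 117  91  61  52  71 132 141 141 142 143 141 141 136 140 140 138 140 143 139 143 140 139
 94  69  86 123 136  99  60  58  98
[... 1284 characters left out ...]
 138 139 140 138 140 142 142 143
147 140 141 141 139 135  88  53  53  71  84  76 104 133 138 138 142 141 142 143 143 142 141 139 141 138
142 142 144 145 140 140  99  63  53  61  66  91 128 139 143 138 143 145 138 142 142 145 140 137 135 137
140 141 145 143 146 145 135 111 105 121 126 130 140 139 140 141 142 141 146 142 142 139 137 135 135 140
143 140 141 146 145 143 141 138 134 146 142 139 140 139 140 137 143 141 144 139 135 136 131 131 137 139
143 140 142 141 140 139 142 141 140 143 142 145 140 136 136 138 135 139 140 140 138 141 139 133 136 140
141 142 137 140 141 142 140 145 141 145 143 140 138 140 135 138 140 136 142 139 139 138 140 139 138 138
[ 360.72107526 -303.47493521  218.54133909]
```

The hook tip is at about (487.5,-305.5), so the saddle is about (504.3,-305.5,159). Now on to the tag's gauge-side end.

Emit:
move_arm:
  increments:
    - [[30,15,0],0,70]
    - [[75,45,0],2,65]
    - [[115,72,0],5,60]
    - [[157,98,0],8,60]
    - [[199,124,0],11,60]
    - [[241,150,0],14,60]
    - [[283,176,0],17,60]
    - [[325,202,0],20,60]
    - [[360,224,0],20,60]
    - [[380,234,20],20,60]

```text
clock: 17.95
ee_pos: [605.4, 77.4, 200.7]
eef_rot: [[0.354, 0.935, 0.006], [0.935, -0.354, 0.003], [0.005, 0.004, -1.0]]
force: [-0.3, -0.1, 0.6]
width: 60.2
grip_force: 0.0
```

Emit:
move_arm:
  increments:
    - [[0,0,20],0,60]
    - [[0,0,50],0,60]
    - [[0,0,70],0,60]
    - [[0,0,70],0,60]

```text
clock: 18.35
ee_pos: [599.0, 71.6, 126.0]
eef_rot: [[0.358, 0.934, -0.008], [0.934, -0.358, -0.002], [-0.004, -0.007, -1.0]]
force: [-0.6, -0.3, 0.5]
width: 60.1
grip_force: 0.0
```

```bash
python3 - <<'E'
from h import *
s=manip.state(); R=np.array(s['eef_rot']); p=np.array(s['ee_pos']); c,w=snap('wrist','w7'); print(s['clock'],p,s['width'],np.degrees(np.arctan2(R[1,1],R[0,1])))
g=w.astype(int).min(2)
for P in [(607.1+1.6,88.4+4,56),(602,74.5,56),(573.2,-.2,56)]: print(proj(c,P).round(1), R.T@(np.array(P)-p))
print('offset target',R.T@(np.array([601.8,74.5,p[2]])-p))
# plate top strip at several rows
for r in range(150,330,15):
    row=g[r,180:380]; print(r,[int(x)+180 for x in np.where(row>146)[0]][:30])
E
```

```text
18.35 [598.99134356  71.61675946 125.98525148] 60.058872176067624 -20.96381367542973
[280.5 195.1] [23.18113823  2.10904641 69.87362361]
[280.8 224.8] [ 4.06905787  2.25676969 69.95463011]
[280.5 335.3] [-75.98956496   2.08918     70.29933934]
offset target [ 3.69718441  1.59114382 -0.02675369]
150 []
165 []
180 []
195 []
210 []
225 []
240 [353, 354, 355, 356, 357, 358, 359, 360, 361, 362, 363, 364, 365, 366, 367, 368, 369, 370, 371, 372, 373, 374, 375, 376, 377, 378, 379]
255 [331, 332, 333, 334, 335, 336, 337, 338, 339, 340, 341, 342, 343, 344, 345, 346, 347, 348, 349, 350, 352, 353, 354, 355, 357, 358, 359, 360, 361, 362]
270 [331, 332, 333, 334, 335, 336, 337, 338, 339, 340, 341, 342, 343, 344, 345, 346, 347, 348, 374, 375, 376, 377, 378, 379]
285 [330, 331, 332, 333, 334, 335, 336, 337, 338, 339, 340, 341, 342, 343, 344, 345, 346, 347]
300 [214, 215, 216, 217, 218, 219, 220, 221, 222, 223, 224, 225, 226, 227, 228, 229, 230, 231, 330, 331, 332, 333, 334, 335, 336, 337, 338, 339, 340, 341]
315 [209, 210, 211, 212, 213, 214, 215, 216, 217, 218, 219, 220, 221, 222, 223, 224, 225, 226, 227, 228, 229, 230, 231, 329, 330, 331, 332, 333, 334, 335]
```

```bash
python3 - <<'E'
from h import *
g=cv2.imread('pics/w7.png').astype(int).mean(2).round().astype(int)
for r in range(165,340,12): print(r,' '.join(map(str,g[r,250:312:2])))
s=manip.state(); print(s['ee_pos'])
E
```

```text
165 67 68 71 72 72 71 70 69 68 70 69 67 66 68 68 67 67 69 69 70 69 68 67 67 66 67 67 80 94 93 91
177 74 71 70 70 71 71 71 71 70 70 73 71 70 68 67 67 66 64 65 65 65 68 70 70 69 68 68 70 84 90 92
189 70 69 68 68 68 68 67 66 65 63 66 66 63 55 56 56 56 55 68 71 69 67 66 67 68 69 70 72 90 94 93
201 89 92 92 92 84 69 71 71 69 68 68 68 63 64 63 63 65 62 69 87 90 92 94 95 95 91 91 92 95 94 91
213 94 93 92 91 86 70 68 65 64 66 66 67 62 64 62 66 66 63 70 83 85 89 91 92 90 89 89 91 90 90 87
225 91 93 94 97 92 71 68 70 69 67 67 66 63 64 63 66 65 62 75 92 92 92 94 94 93 92 94 91 88 84 85
237 91 95 96 99 95 80 72 69 68 66 66 65 68 84 89 93 97 89 80 92 91 89 89 88 89 90 92 91 91 91 91
249 55 56 54 54 55 53 41 41 40 40 39 41 60 83 89 93 97 91 59 48 53 56 55 55 55 56 56 57 56 57 56
261 39 41 39 40 40 40 41 41 39 39 38 36 60 84 89 93 96 90 64 42 46 46 46 53 57 56 56 58 56 56 56
273 41 41 40 47 54 54 44 40 39 40 42 38 54 82 89 94 96 88 67 48 56 56 54 52 59 94 104 99 70 57 56
285 71 82 93 105 105 106 96 88 74 72 71 78 75 81 90 92 97 89 68 53 52 54 55 55 64 98 103 103 96 59 56
297 90 89 91 104 105 105 97 89 88 88 87 87 78 81 90 94 96 89 68 55 54 56 55 55 67 101 101 101 74 54 54
309 90 86 87 90 101 100 99 88 85 85 85 85 89 73 43 44 45 71 78 55 55 56 55 54 63 91 100 91 64 54 58
321 101 101 92 85 84 85 84 84 85 85 86 87 78 55 45 45 45 64 74 54 54 55 53 54 53 53 54 55 58 89 100
333 99 99 101 100 102 102 93 86 77 39 35 38 56 46 46 46 45 58 63 38 37 37 48 55 53 87 100 99 99 100 98
[600.47182265  71.75435827 127.91432157]
```

```bash
python3 - <<'E'
from h import *
c=cam('wrist'); s=manip.state(); g=None
w=np.array(manip.snapshot('wrist')).astype(int).mean(2)
s=manip.state(); print(s['clock'],s['ee_pos'])
R=np.array(s['eef_rot']); p=np.array(s['ee_pos'])
for name,col,z,lo,hi in [('end',278,56,170,230),('standL',258,6,225,275),('standR',300,6,225,275)]:
    v=w[lo:hi,col-2:col+3].mean(1); d=v[3:]-v[:-3]; print(name,[(lo+int(i)+1,int(d[i])) for i in np.argsort(-abs(d))[:4]])
    for r in (lo+1+int(np.argmax(abs(d))),): q=onz(c,(col,r),z); print(q.round(1),(R.T@(q-p)).round(1))
E
```

```text
18.45 [601.70505618  71.86742534 129.34107036]
end [(227, 20), (185, -9), (184, -8), (226, 7)]
[601.3  73.4  56. ] [ 1.3 -0.8 73.3]
standL [(244, -32), (243, -26), (245, -23), (242, -16)]
[575.5  51.4   6. ] [-28.4 -17.  123.4]
standR [(244, -48), (264, 41), (243, -39), (265, 35)]
[606.8  39.5   6. ] [-28.3  16.5 123.3]
```

Emit:
move_arm:
  increments:
    - [[1,0,30],0,55]
    - [[1,0,65],0,50]
    - [[1,0,90],0,45]
    - [[1,0,102],0,45]
    - [[1,0,102],0,45]
    - [[1,0,102],0,30]
    - [[1,0,102],0,15]
    - [[1,0,102],0,2]
    - [[1,0,102],0,2]
    - [[1,0,102],0,2]

```text
clock: 19.45
ee_pos: [602.3, 73.4, 29.3]
eef_rot: [[0.358, 0.934, 0.001], [0.934, -0.358, 0.001], [0.001, 0.0, -1.0]]
force: [-2.1, 0.8, 6.4]
width: 6.8
grip_force: 60.4
```

Emit:
move_arm:
  increments:
    - [[0,0,0],0,2]
    - [[0,0,0],0,2]
    - [[0,0,0],0,2]

```text
clock: 19.75
ee_pos: [602.3, 73.4, 29.4]
eef_rot: [[0.358, 0.934, 0.001], [0.934, -0.358, 0.001], [0.001, 0.0, -1.0]]
force: [-3.2, 1.2, 5.3]
width: 7.0
grip_force: 60.4
```

Gripped. Lift the tag straight out, then go around by x first.

Emit:
move_arm:
  increments:
    - [[0,0,-6],0,2]
    - [[0,0,-15],0,2]
    - [[0,0,-30],0,2]
    - [[0,0,-55],0,2]
    - [[0,0,-85],0,2]
    - [[0,0,-115],0,2]
    - [[0,0,-140],0,2]
    - [[0,0,-150],0,2]
    - [[0,0,-150],0,2]

```text
clock: 20.65
ee_pos: [603.5, 72.8, 179.9]
eef_rot: [[0.359, 0.933, 0.004], [0.933, -0.359, 0.001], [0.002, 0.004, -1.0]]
force: [-0.4, 0.3, -1.3]
width: 7.6
grip_force: 59.5
```

Emit:
move_arm:
  increments:
    - [[-10,-10,0],-2,2]
    - [[-28,-28,0],-5,2]
    - [[-48,-48,0],-8,2]
    - [[-70,-70,0],-12,2]
    - [[-90,-91,0],-16,2]
    - [[-107,-109,0],-19,2]
    - [[-119,-121,0],-20.5,2]
    - [[-126,-128,0],-20.5,2]
    - [[-128,-130,0],-20.5,2]
    - [[-128,-130,0],-20.5,2]

```text
clock: 21.65
ee_pos: [435.4, 0.0, 177.5]
eef_rot: [[0.009, 1.0, 0.0], [1.0, -0.009, 0.0], [0.0, 0.0, -1.0]]
force: [-0.2, -0.3, -0.5]
width: 6.9
grip_force: 59.5
```

Emit:
move_arm:
  increments:
    - [[-10,0,0],0,2]
    - [[-30,0,0],0,2]
    - [[-60,0,0],0,2]
    - [[-95,0,0],0,2]
    - [[-130,1,0],0,2]
    - [[-165,1,0],0,2]
    - [[-195,2,0],0,2]
    - [[-215,2,15],0,2]
    - [[-225,2,35],0,2]
    - [[-225,2,55],0,2]

```text
clock: 22.65
ee_pos: [435.6, -228.6, 122.1]
eef_rot: [[0.013, 1.0, 0.002], [1.0, -0.013, -0.002], [-0.002, 0.002, -1.0]]
force: [0.2, 0.2, -0.6]
width: 7.1
grip_force: 59.5
```

Emit:
move_arm:
  increments:
    - [[0,0,5],0,2]
    - [[0,0,8],0,2]
    - [[0,0,8],0,2]
    - [[0,0,8],0,2]

```text
clock: 23.05
ee_pos: [435.8, -225.1, 115.5]
eef_rot: [[0.008, 1.0, 0.001], [1.0, -0.008, -0.0], [-0.0, 0.001, -1.0]]
force: [-0.0, -0.1, -0.5]
width: 6.9
grip_force: 59.5
```

```bash
python3 - <<'E'
from h import *
s=manip.state(); R=np.array(s['eef_rot']); p=np.array(s['ee_pos']); print(s['clock'],p,np.degrees(np.arctan2(R[1,0],R[0,0])),s['width'])
S,D=cam('scene'),cam('side')
b=p+R@np.array([-80,0,-(104-29.4)]); print('bail under expected',b)
_,a=snap('scene','s8'); _,d=snap('side','d8'); c,w=snap('wrist','w8')
for n,cc in (('S',S),('D',D),('W',c)): print(n,proj(cc,b).round(1),'saddle',proj(cc,(504.3,-305.5,159)).round(1),'tip',proj(cc,(487.5,-305.5,175.5)).round(1))
r=lambda im,u,v,k=40,s=390:cv2.resize(im[v-k:v+k,u-k:u+k,::-1],(s,s),interpolation=cv2.INTER_CUBIC)
u=proj(S,b).astype(int); v=proj(D,b).astype(int)
cv2.imwrite('pics/m8.png',np.hstack([r(a,*u),r(d,*v)])); print('crop origins',u-40,v-40,'scale',390/80)
E
```

```text
23.05 [ 435.77343507 -225.0724608   115.47791169] 89.53509932274076 6.874679237435586
bail under expected [ 435.0184093  -305.03777771  190.11126903]
S [204.4 137.6] saddle [191.6 159.6] tip [194.1 152.4]
D [335.1 178.1] saddle [317.6 181.8] tip [321.9 178.8]
W [276.8 631.9] saddle [457.2 517.5] tip [431.6 571. ]
crop origins [164  97] [295 138] scale 4.875
```

View pics/m8.png

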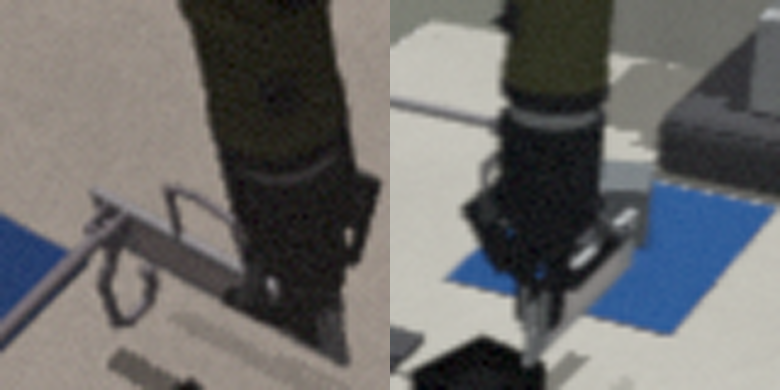

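The final view shows the bail upright at scene crop (170–240,188–225), in front of the hook at (130,290). It sits within ~3 mm of where I expected. Inserting along +x.

Emit:
move_arm:
  increments:
    - [[-1,4,0],0,2]
    - [[-2,12,0],0,2]
    - [[-2,21,0],0,2]
    - [[-2,30,0],0,2]
    - [[-2,39,0],0,2]
    - [[-2,48,0],0,2]
    - [[-2,57,0],0,2]
    - [[-2,64,0],0,2]
    - [[-2,68,0],0,2]
    - [[-2,68.5,0],0,2]

```text
clock: 24.2
ee_pos: [504.2, -227.6, 114.8]
eef_rot: [[0.008, 1.0, 0.001], [1.0, -0.008, 0.0], [0.0, 0.001, -1.0]]
force: [-0.1, 0.6, -1.0]
width: 6.9
grip_force: 59.5
```

```bash
python3 - <<'E'
from h import *
s=manip.state(); R=np.array(s['eef_rot']); p=np.array(s['ee_pos']); print(s['clock'],p,s['force'])
S,D=cam('scene'),cam('side'); b=p+R@np.array([-80,0,-74.6]); print(b)
_,a=snap('scene','s9'); snap('side','d9')
print('bail mid',proj(S,b+[0,0,3]).round(1),'corners',proj(S,b+[0,23,-4]).round(1),proj(S,b+[0,-23,-4]).round(1),'tip',proj(S,(487.5,-305.5,175.5)).round(1),'pivot',proj(S,(504.3,-305.5,235)))
g=a.astype(int).mean(2).round().astype(int)
print('cols 176.. rows 138..'); print('\n'.join(' '.join(f'{v:3d}' for v in r) for r in g[138:172,176:206]))
E
```

```text
24.2 [ 504.16816368 -227.63203777  114.77657025] [-0.14721144  0.55076225 -0.96549216]
[ 503.45728159 -307.62977608  189.37560853]
bail mid [188.9 152. ] corners [195.6 156.8] [183.3 150.2] tip [194.1 152.4] pivot [186.18065964 142.83622557]
cols 176.. rows 138..
140 146 143 144 143 144 148 147 148 137 112 139 148  96  50  36  30  34  31  33  36  33  34  30  35  28  25  32  26  26
144 146 146 142 145 140 142 147 134 101  72 107 141 105  58  39  36  32  33  33  31  35  35  31  36  36  33  32  33  31
148 145 144 143 140 140 143 136 106  67  54  96 135 112  60  41  39  34  33  36  35  33  35  36  34  31  31  35  30  30
145 145 145 143 145 146 134 106  71  56  61  79 114  89  48  32  34  31  30  34  36  32  33  34  33  27  30  32  36  37
142 147 145 144 145 143 114  72  50  87 107 100  87  63  39  31  38  36  46  37  33  34  33  37  28  33  38  33  33  33
147 146 145 148 146 116 107  86  72  94 111  86  61  46  49  36  15  37  37  37  38  29  39  32  30  35  40  32  32  32
147 147 147 147 145  98  90  93 106 108  87  64  44  57  85  74  39  19  25  29  37  37  34  39  35  41  33  39  36 
[... 2543 characters left out ...]
 134 116  89  74  72  72  74  73  74  69  69  69  64  71  83  94 111  63  29  33  28  28  24  32  28
148 150 149 146 150 147 139 133 117  91  74  66  70  76  68  76  71  73  64  69  69  78  53  39  43  35  31  25  29  27
147 148 149 149 146 148 146 145 140 135 108  79  65  73  70  75  74  75  65  66  66  68  56  40  43  44  30  26  26  26
151 152 152 150 150 144 145 148 149 152 141 133  99  76  71  70  72  72  72  69  71  69  59  45  44  40  30  30  37  32
147 145 147 149 146 148 145 145 149 152 146 145 136 116  90  73  70  74  70  74  69  71  50  44  40  38  31  54  83  59
145 150 148 149 149 148 144 149 150 149 148 145 144 142 133 114  90  76  70  64  65  64  48  45  40  32  37  64  75  58
```

The bail wire crosses inside the hook and the hook is undisturbed. Lowering.

Emit:
move_arm:
  increments:
    - [[1,0,6],0,2]
    - [[1,0,14],0,2]
    - [[1,0,21],0,2]
    - [[1,0,25],0,2]
    - [[1,0,27],0,2]
    - [[1,0,28],0,2]
    - [[1,0,29],0,2]
    - [[1,0,29],0,2]

```text
clock: 25.1
ee_pos: [503.7, -226.8, 85.9]
eef_rot: [[0.009, 1.0, 0.0], [1.0, -0.009, -0.0], [-0.0, 0.0, -1.0]]
force: [0.3, 0.8, -0.6]
width: 6.7
grip_force: 59.5
```

```bash
python3 tr.py 3; python3 -c "
from h import *
s=manip.state();print(s['clock'],s['ee_pos'],s['force'],s['ft_torque'])"
```

```text
exp col [315.1 176.3] per rad [13.2  6.4]
25.1 315.0 19.0
25.15 308.0 20.0
25.2 314.0 21.0
25.25 [ 503.71962527 -226.78014429   86.00014428] [ 1.12192225 -0.23456327 -2.1654514 ] [ 0.04566327 -0.00529208  0.0163119 ]
```

Emit:
move_arm:
  increments:
    - [[0,0,0.7],0,2]
    - [[0,0,1.4],0,2]
    - [[0,0,2],0,2]
    - [[0,0,2],0,2]

```text
clock: 25.65
ee_pos: [504.0, -227.0, 84.1]
eef_rot: [[0.009, 1.0, 0.001], [1.0, -0.009, -0.001], [-0.001, 0.001, -1.0]]
force: [0.7, -0.1, 2.4]
width: 6.9
grip_force: 60.0
```

```bash
python3 -c "
from h import *
s=manip.state();print(s['clock'],s['ee_pos'],s['force'],s['ft_torque'])"
```

```text
25.65 [ 504.02926316 -227.00150422   84.1183035 ] [ 0.69704473 -0.1036836   2.38739014] [-0.18721865 -0.03181726 -0.02687707]
```

The contact force and moment show the bail resting on the hook. I'll release gently, with the fingers staying close on both sides.

Emit:
move_arm:
  increments:
    - [[0,0,0.5],0,8]
    - [[0,0,0.5],0,9]
    - [[0,0,0.5],0,10]
    - [[0,0,0.5],0,11]
    - [[0,0,0.5],0,12]
    - [[0,0,0.5],0,12]
    - [[0,0,0.5],0,12]
    - [[0,0,0.5],0,12]
    - [[0,0,0.5],0,12]
    - [[0,0,0.5],0,12]

```text
clock: 26.65
ee_pos: [503.6, -226.7, 83.3]
eef_rot: [[0.009, 1.0, 0.0], [1.0, -0.009, 0.0], [0.0, 0.0, -1.0]]
force: [-1.0, 0.3, 1.2]
width: 12.0
grip_force: 0.0
```

```bash
cat > tt.py <<'E'
from h import *
import sys
# track visible tag lower region at far (-y) end in scene: project expected points, edge columns along row
S=cam('scene'); b=np.array([504.3,-305.5,159]); fr=[]
e=proj(S,b+[0,-85,-75]); u,v=int(e[0]),int(e[1])
for i in range(int(sys.argv[1])):
    t=manip.state()['clock']; im=np.array(manip.snapshot('scene')).astype(np.float32).mean(2); fr.append(im[v-14:v+14,u-14:u+14])
    if i: print(round(t,2),np.round(cv2.phaseCorrelate(fr[0],fr[-1])[0],2),np.abs(fr[-1]-fr[0]).max().round())
print(e); s=manip.state(); print(s['ee_pos'],s['force'],s['width'],s['grip_force'])
E
python3 tt.py 9
```

```text
26.7 [-0.09  0.05] 24.0
26.75 [-0.21  0.23] 32.0
26.8 [-0.12  0.4 ] 42.0
26.85 [-0.26  0.41] 56.0
26.9 [-0.32  0.44] 58.0
26.95 [-0.28  0.47] 55.0
27.0 [-0.27  0.4 ] 57.0
27.05 [-0.19  0.3 ] 58.0
[175.55678518 162.97833502]
[ 503.59869231 -226.70040008   83.30196148] [-1.20181379 -0.54640137  0.41282888] 12.086756364608256 0.0
```

Emit:
move_arm:
  increments:
    - [[0,0,0],0,12]
    - [[0,0,0],0,12]
    - [[0,0,0],0,12]
    - [[0,0,0],0,12]
    - [[0,0,0],0,12]
    - [[0,0,0],0,12]
    - [[0,0,0],0,12]
    - [[0,0,0],0,12]
    - [[0,0,0],0,12]
    - [[0,0,0],0,12]

```text
clock: 28.1
ee_pos: [503.6, -226.7, 83.3]
eef_rot: [[0.009, 1.0, 0.0], [1.0, -0.009, -0.0], [0.0, 0.0, -1.0]]
force: [-0.1, 0.4, -0.0]
width: 12.0
grip_force: 0.0
```

```bash
python3 tt.py 14
```

```text
28.15 [0.03 0.09] 18.0
28.2 [0.08 0.04] 21.0
28.25 [-0.01  0.17] 25.0
28.3 [-0.04  0.12] 29.0
28.35 [-0.11  0.07] 24.0
28.4 [0.08 0.13] 21.0
28.45 [0.07 0.05] 20.0
28.5 [ 0.05 -0.08] 26.0
28.55 [ 0.08 -0.13] 26.0
28.6 [ 0.09 -0.16] 32.0
28.65 [ 0.22 -0.21] 30.0
28.7 [ 0.21 -0.13] 26.0
28.75 [ 0.11 -0.09] 23.0
[175.55678518 162.97833502]
[ 503.61085512 -226.7151596    83.31763914] [-0.12986715 -0.34881391  0.17143882] 12.302513037545944 0.0
```

Emit:
move_arm:
  increments:
    - [[0,0,0],0,12]
    - [[0,0,0],0,12]
    - [[0,0,0],0,12.5]
    - [[0,0,0],0,13]
    - [[0,0,0],0,14]
    - [[0,0,0],0,15]
    - [[0,0,0],0,17]
    - [[0,0,0],0,20]
    - [[0,0,0],0,25]
    - [[0,0,0],0,30]

```text
clock: 29.8
ee_pos: [503.6, -226.7, 83.3]
eef_rot: [[0.009, 1.0, 0.0], [1.0, -0.009, -0.0], [-0.0, 0.0, -1.0]]
force: [-0.1, -0.2, 0.1]
width: 30.0
grip_force: 0.0
```

```bash
python3 tt.py 16
```

```text
29.85 [ 0.04 -0.01] 18.0
29.9 [-0.05 -0.02] 21.0
29.95 [-0.   -0.12] 30.0
30.0 [ 0.09 -0.18] 30.0
30.05 [ 0.13 -0.29] 33.0
30.1 [ 0.04 -0.22] 34.0
30.15 [ 0.05 -0.17] 33.0
30.2 [-0.03 -0.19] 31.0
30.25 [ 0.03 -0.1 ] 19.0
30.3 [0.08 0.  ] 18.0
30.35 [ 0.03 -0.  ] 12.0
30.4 [-0.04  0.03] 13.0
30.45 [0.01 0.08] 17.0
30.5 [-0.08  0.02] 14.0
30.55 [-0.01  0.03] 15.0
[175.55678518 162.97833502]
[ 503.60315912 -226.71581356   83.30070669] [ 0.57271564  0.330362   -0.05967143] 30.34269810398409 0.0
```

The tag is hanging almost still. Withdraw straight up.

Emit:
move_arm:
  increments:
    - [[0,0,0],0,40]
    - [[0,0,0],0,50]
    - [[0,0,-8],0,50]
    - [[0,0,-25],0,50]
    - [[0,0,-50],0,50]
    - [[0,0,-80],0,50]
    - [[0,0,-115],0,50]
    - [[0,0,-150],0,50]
    - [[20,-20,-180],0,50]
    - [[40,-30,-190],0,50]

```text
clock: 31.6
ee_pos: [474.1, -186.9, 276.7]
eef_rot: [[0.011, 1.0, 0.005], [1.0, -0.011, -0.002], [-0.002, 0.005, -1.0]]
force: [0.3, 0.5, -0.5]
width: 50.2
grip_force: 0.0
```

Emit:
move_arm:
  increments:
    - [[40,0,0],0,50]
    - [[85,0,0],0,50]
    - [[130,0,0],0,50]
    - [[160,0,0],0,50]
    - [[160,0,0],0,50]

```text
clock: 32.1
ee_pos: [475.4, -20.8, 274.2]
eef_rot: [[-0.0, 1.0, 0.001], [1.0, 0.0, 0.003], [0.003, 0.001, -1.0]]
force: [0.7, -0.3, 0.3]
width: 49.9
grip_force: 0.0
```

```bash
python3 tt.py 13; python3 - <<'E'
from h import *
S=cam('scene');a0=cv2.imread('pics/scene0.png'); _,a=snap('scene','s10'); a=a[:,:,::-1]
b=np.array([504.3,-305.5,159])
print('tag pts proj',[proj(S,b+np.array(q)).round(1).tolist() for q in ([0,100,-48],[0,-100,-48],[0,-100,-98],[0,100,-98],[0,0,3])])
d=np.abs(a.astype(int)-a0).max(2)>35; n,l,st,ce=cv2.connectedComponentsWithStats(d.astype(np.uint8))
print([(st[i].tolist()) for i in range(1,n) if st[i,4]>25])
# plate mask: bluish-grey region
m=np.array(a).astype(int).mean(2); print('tag corners brightness', m[150:185:4,160:215:4].round().astype(int))
E
```

```text
32.15 [-0.01 -0.11] 24.0
32.2 [ 0.05 -0.21] 24.0
32.25 [-0.03 -0.25] 24.0
32.3 [ 0.02 -0.13] 25.0
32.35 [-0.08 -0.07] 22.0
32.4 [0.01 0.09] 23.0
32.45 [-0. -0.] 22.0
32.5 [-0.07  0.08] 25.0
32.55 [-0.1   0.17] 27.0
32.6 [-0.09  0.17] 27.0
32.65 [-0.09  0.14] 26.0
32.7 [-0.03  0.13] 29.0
[175.55678518 162.97833502]
[475.30913626 -26.70700839 273.2793601 ] [ 0.18052688  0.02002276 -0.16319428] 49.90181970262137 0.0
tag pts proj [[220.8, 183.6], [169.9, 155.7], [173.7, 165.4], [223.0, 192.8], [191.4, 159.0]]
[[205, 14, 97, 227, 9377], [270, 25, 15, 10, 28], [286, 24, 6, 16, 42], [257, 98, 10, 16, 48], [172, 145, 32, 34, 390], [197, 145, 5, 11, 33], [301, 155, 25, 21, 95], [275, 171, 67, 89, 415], [198, 175, 26, 19, 148], [277, 176, 28, 33, 176], [174, 180, 13, 12, 76], [209, 202, 14, 10, 73], [260, 214, 7, 16, 48], [241, 247, 9, 15, 43], [270, 261, 18, 18, 172], [213, 268, 45, 65, 1481], [259, 269, 10, 19, 49], [369, 271, 7, 11, 35]]
tag corners brightness [[ 66  69  67  69  94  70 147 114 147 151 146 142 144 143]
 [ 66  71  67  94  70 145  90 147 135  99 146 145 147 147]
 [ 73  67  96  75 137 144 113  87 126 142 146 145 145 147]
 [ 67  92  71 101  61 134 140  58 108 103 147 143 143 146]
 [106  68 141 150  67  70  73  74 145 146  91 144 146 141]
 [ 75 146 145 149 145 124  72  76  76  83  80 143 147 147]
 [146 150 145 146 149 148 146  93  70  72  76 147 143 143]
 [142 146 145 148 148 153 145 127 119  74  74  71 105 141]
 [ 57 147 146 144  85 112 141 143  38  32  37  67  76  66]]
```

Emit:
move_arm:
  increments:
    - [[0,0,0],0,50]
    - [[0,0,0],0,50]
    - [[0,0,0],0,50]
    - [[0,0,0],0,50]
    - [[0,0,0],0,50]
    - [[0,0,0],0,50]
    - [[0,0,0],0,50]
    - [[0,0,0],0,50]
    - [[0,0,0],0,50]
    - [[0,0,0],0,50]

```text
clock: 33.8
ee_pos: [475.3, -26.5, 273.3]
eef_rot: [[0.009, 1.0, 0.0], [1.0, -0.009, 0.0], [0.0, 0.0, -1.0]]
force: [-0.1, 0.0, 0.4]
width: 49.9
grip_force: 0.0
```

Emit:
move_arm:
  increments:
    - [[0,0,0],0,50]
    - [[0,0,0],0,50]
    - [[0,0,0],0,50]
    - [[0,0,0],0,50]
    - [[0,0,0],0,50]
    - [[0,0,0],0,50]
    - [[0,0,0],0,50]
    - [[0,0,0],0,50]
    - [[0,0,0],0,50]
    - [[0,0,0],0,50]

```text
clock: 34.8
ee_pos: [475.3, -26.4, 273.3]
eef_rot: [[0.009, 1.0, 0.0], [1.0, -0.009, 0.0], [0.0, 0.0, -1.0]]
force: [0.6, -0.4, -0.0]
width: 50.1
grip_force: 0.0
```

```bash
python3 tt.py 14; python3 - <<'E'
from h import *
import pickle
S,D=cam('scene'),cam('side'); W=pickle.load(open('w3.pkl','rb'))
for z in (104,95):
    L=[np.array([519,313.2,z])+k*np.array([0,-1,0]) for k in (5,23)]
    print(z,[[proj(C,q).round(1).tolist() for q in L] for C in (W,S,D)])
w=cv2.imread('pics/w3.png').min(2)
for r in range(212,262,3): print(r,w[r,262:286].tolist())
s=cv2.imread('pics/s10.png').min(2); print(s[270:290,354:382])
E
```

```text
34.85 [-0.01 -0.  ] 17.0
34.9 [0.06 0.03] 26.0
34.95 [ 0.02 -0.05] 25.0
35.0 [ 0.03 -0.15] 28.0
35.05 [ 0.04 -0.14] 29.0
35.1 [ 0.12 -0.2 ] 29.0
35.15 [ 0.13 -0.19] 30.0
35.2 [ 0.09 -0.11] 29.0
35.25 [ 0.02 -0.01] 26.0
35.3 [ 0.03 -0.04] 25.0
35.35 [-0.04  0.02] 13.0
35.4 [-0.02  0.09] 9.0
35.45 [-0.05  0.12] 18.0
[175.55678518 162.97833502]
[475.29949349 -26.45409468 273.30203765] [-0.22197549  0.59422805 -0.84507016] 49.99594561145453 0.0
104 [[[271.8, 220.3], [272.3, 242.1]], [[373.3, 274.4], [367.1, 271.0]], [[217.9, 282.3], [221.8, 278.7]]]
95 [[[271.9, 217.4], [272.4, 238.5]], [[372.7, 275.7], [366.6, 272.3]], [[218.1, 284.9], [222.0, 281.2]]]
212 [24, 23, 22, 25, 25, 22, 18, 18, 18, 19, 20, 20, 18, 20, 19, 19, 18, 16, 17, 18, 19, 18, 20, 18]
215 [23, 21, 24, 24, 26, 24, 22, 20, 20, 19, 20, 20, 18, 18, 20, 18, 18, 17, 17, 20, 19, 20, 20, 19]
218 [23, 22, 22, 26, 28, 26, 26, 27, 32, 33, 29, 23, 20, 18, 18, 19, 19, 17, 18, 18, 19, 19, 19, 21]
221 [23, 21, 23, 24, 27, 25, 33, 93, 165, 195, 192, 167, 106, 44, 23, 22, 21, 18, 17, 19, 19, 19, 19, 18]
224 [24, 22, 21, 24, 26, 25, 32, 
[... 3105 characters left out ...]
103 104 110 145 143 128 132 104  83  59  47  39  36  43  40  34  35  33
   36  33  31  26  29  34  19  31  31  22]
 [101  98 104 128 137 139 152 121 100  64  42  39  28  29  33  38  40  37
   37  38  38  36  32  25  32  28  27  26]
 [101 106 101 143 126 129 140 120 106  78  53  40  40  38  34  42  37  44
   40  38  35  45  37  31  33  31  28  29]
 [103 102  95 122 132 132 148 122 116  96  66  48  45  40  33  30  31  38
   30  37  43  38  40  36  32  31  32  31]
 [101 102 103  92 144 124 134 128 151 120  92  64  44  44  34  40  32  27
   34  30  38  38  34  32  29  33  26  55]
 [106 100  99  97 120 116 140 123 141 150 114  96  67  51  46  42  36  38
   39  31  31  37  29  34  36  38  40  57]]
```

The selector is out at the dot, the tag's sway is only about ±0.5 mm, and nothing else shows as moved. Handing in.

```bash
python3 -c "
from workcell import manip
print(manip.sign_off())"
```

```text
the job is handed in; nothing more can be done
None
```

The job is handed in at about 36 s: the selector is sprung up on the off dot, the hook was brought to rest before the tag left its stand, and the tag hangs on the hook by its bail with only about ±0.5 mm of sway; no other object showed signs of having moved, though the result was not reported back.

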